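Clamp the coarse sharpening stone in the stone holder

ROBOT

A 7-joint arm with a two-finger parallel gripper is mounted at the origin on a cart in front of the work surface, level with it; the furniture and walls round the work are solid. World frame = base frame: x ahead of the robot, y to its left, z up, the work surface at z = 0. Lengths are in m, angles in rad, forces in N, time in s.
With the tool pointing down it reaches from about 0.425 to 0.925 m from the base axis. Payload 6.8 kg.
Tool frame: the origin (TCP) lies on the centre line of the jaws, within the pads' length; the fingertips stand 11 mm ahead of it and the grasp point (between the pads) lies 8 mm behind it; z points along the fingers, y is the line along which they close (so a half turn about z gives the same grasp; the last joint's range is limited). The gripper opens to 88 mm and grips with 3 to 60 N. Pads are 20 mm wide; open, the fingers measure 115 mm over their backs; the gripper's body (75 mm by 178 mm) begins 61 mm behind the grasp point.
Start: joints at [-1.251, 0.477, 0.022, 1.555, -0.011, 1.109, -0.083], TCP at [0.28, 0.614, 0.21] pointing down, gripper open.
Joint ranges: [-2.96, 2.96], [-0.34, 2.1], [-1.41, 1.46], [0.24, 2.44], [-1.37, 4.51], [0.17, 1.92], [-2.96, 2.96]. Speed limits (rad/s): [2.39, 2.39, 3.14, 3.14, 3.14, 3.14, 3.14].

INTERFACE

Orientations are given as a rotation vector (axis times angle).
In Python, from bench import arm, vision gives the robot as it stands.
- The arm moves only by the tool carry_out, never from a script. Its argument "motion" is a list of rows, each a list of 3 entries, a list of its own where there are three numbers: the gripper's target within -1 to 1 (fully open at 1, half-way at 0, shut at -1), then the shift along the world's x, y, z normalised to -1 to 1, where 1 is 40 mm, then the turn, a rotation vector about the world's x, y, z normalised to -1 to 1, where 1 is 0.12 rad. A call has exactly 8 rows; each row shifts and turns the commanded pose from where the row before left it; what a row does not reach is not made up. A row lasts 1/12 s, in which the tool goes at most 41.7 mm and 7.16 degrees, less where a joint would pass 70% of its speed; a pose out of reach is approached as far as the arm can. A call with a number of a shift or a turn outside -1 to 1 is refused whole. A call with a gripper value outside its range is refused whole. The fingers move at their own pace and stop on an object; "grip_force" is the grip in N (left out, the last holds). Time passes only in rows, so rows that do not move let the fingers close, or fill a call up. It gives the time, the measured TCP pose, the force, the opening and the grip force at its end, in the units of the state.
- arm.get_obs(): the state, without advancing time (a new reading comes with each control period).
- vision.capture(name): name is "scene" or "top" or "wrist"; returns a dict with "pixels" (480x640x3 uint8, red, green, blue), "z_map" (480x640 float32, m along the optical axis (not along the pixel's ray), 0 where there is no reading), "fovy" (degrees; the focal length in pixels is half the picture's height over the tangent of half this angle, whatever the lens; pixels are square), "cx", "cy" (the principal point, pixels), "dist_coeffs" ([k1, k2, p1, p2, k3] as OpenCV has them; the pictures are not rectified), "rvec" (rotation vector, rad) and "tvec" (3), from world to camera coordinates, as OpenCV has them. Camera axes: x right, y down, z forward; pixel columns grow to the right and rows downward; lengths in m; the calibration is good to about 2 mm. A picture is of the moment at which its call begins.
- arm.job_done(): hands the job in; it is judged then, once.
The state is a dict: "time": time; "q": joint angles; "joint_velocities": joint speeds; "tau": joint torques, N m; "position": TCP position; "ee_rot": TCP orientation; "wrist_force": force on the tool from outside, world axes, zero at the start; "ft_torque": the same for the moment, N m; "finger_gap": finger opening in m; "grip_force": force on a finger pad.
Only numpy, scipy, OpenCV 4.12 (cv2) and the standard library are available. Lean on these libraries where they do the work, as an engineer would, in place of code of your own. Each camera call takes 0.05 s, during which the arm holds its last target. There are 200 camera calls.

TASK

Get the coarse sharpening stone, the thicker of the two, ready for the knives: set it down flat in the pocket of the stone holder without dropping it, slide the holder's jaw up until the stone is held firmly between the jaw's pad and the end stop, then swing the cam lever fully shut so that the stone stays clamped. Leave the thin stone and everything else on the worktop where it is.

Things in the scene. Friction and masses are not known exactly. Their poses are not given: they have to be found in the camera images.
- thick_stone: The coarse sharpening stone: plain grey slab 180 x 58 x 28 mm (x, y, z), about 0.55 kg, lying flat on the worktop or drainboard. Origin: centre of its underside; x along its length, z up. Brittle.
- thin_stone: The fine stone: same plain grey, 180 x 58 x 14 mm, lying flat elsewhere. Origin: centre of its underside, x along its length. Not needed now.
- holder: Stone holder: aluminium base 104 x 347 mm (x, y), plate top 14 mm high, fixed to the worktop. Origin: centre of its underside, z up, y along its length. The fixed end stop stands at the +y end, a carriage (the jaw) slides along y at the -y end, on two guide rods (axes x = +-41 mm, tops 24 mm high); the pocket is between them. Behind the carriage an end block (y = -160 to -173 mm) is 27 mm high.
- stop_jaw: The fixed end stop of the holder, a dark steel block 104 mm wide, 22 mm thick, 38 mm high. Origin: in its face towards the stone, on the centre line, level with the holder's underside; same axes as the holder.
- pad: The jaw's rubber-faced pressure pad, 58 mm wide, 22 to 37 mm high; it sits on the front of the carriage and the cam lever pushes it a further 3 mm out towards the stop as it is swung shut. Origin: middle of the carriage, level with the holder's underside; its face is 34 mm ahead of that (+y).
- jaw (a joint): Slide of the carriage along the holder's +y, towards the stop: 0 = fully back, at most 0.060 m. With the lever open the gap from pad to stop is 0.210 m minus this value. It moves stiffly (about 7 N) and stays where it is left.
- cam_lever (a joint): Cam lever on top of the carriage, turning about a vertical pin: 0 = open, the lever sticking out sideways to the holder's -x; 1.571 = fully shut, the lever lying along the holder to its -y. It turns anticlockwise seen from above as it shuts and stays where it is left.
- bed (a point): Centre of the place of a 180 mm stone that touches the end stop, on top of the pocket's rubber bed (20 mm above the worktop); axes as the holder. Four corner lips keep the stone sideways: 10 mm high above the bed, 4 mm thick, 62 mm apart inside, at y = 40 to 84 and -82 to -38 mm from this point; between them the sides are open.
- stop_face (a point): Centre of the end stop's face towards the stone, 10 mm above the bed.
- pad_face (a point): Centre of the pad's face towards the stone, 10 mm above the bed.
- jaw_back (a point): Centre of the carriage's rear face (-y side), 28 mm above the worktop. The carriage is a dark steel block 104 mm wide, 44 mm long, its top 36.5 mm high; behind it, between the guide rods, there is free room 44 mm or more long down to the base plate.
- lever_pivot (a point): The lever's pin, 50 mm above the worktop, above the middle of the carriage.
- lever_grip (a point): Middle of the lever's black grip: 50 mm long, 18 mm wide, 20 mm high (40 to 60 mm above the worktop), 61 mm from the pin; the lever ends 86 mm from the pin.
- onion: Bystander: brown onion, 80 mm. Origin: centre of its underside.
- lemon: Bystander: lemon, 83 x 58 mm. Origin: centre of its underside.
- sauce_cup: Bystander: small steel sauce cup, 55 mm across, 32 mm high. Origin: centre of its underside.
- bowl: Bystander: bowl of green leaves, 181 mm across, 73 mm high. Origin: centre of its underside.
- mill: Bystander: dark wooden pepper mill, 58 mm across, 150 mm high. Origin: centre of its underside.
- kitchen_tongs: Bystander: steel tongs, 274 mm long, lying beside the sink. Origin: centre of their underside.

How it is judged:
By the outcome, as a careful person would: the job done as asked, in the order asked, and still so for the second after the job is handed in, with the robot touching nothing.
It also fails if it takes over 61 s, if anything falls off the work surface, if the arm or the gripper's body presses on something with over 40 N, if the wrist force passes 120 N, or if a joint passes its speed limit or range.

## Working session

There is one attempt and no reset: what is moved stays moved. The work goes in short steps, Python scripts to look and compute and a tool call to move; the robot and the scene stay as the last step left them, time stands still between calls to the robot, and variables do not carry over. Pictures are saved under pics/ and viewed, at most 10 in all, crops included, and the job is handed in when it is done.

Besides the shell and the picture viewer there is one more tool, called in YAML: its name, and indented under it one key for each argument. carry_out: Moves the arm, as the interface text tells. Scaled input: -1 to 1 covers 40 mm each way for a shift and 0.12 rad each way for a turn. Its arguments: {"type":"object","properties":{"motion":{"type":"array"},"grip_force":{"type":"number"}},"required":["motion"]}

```bash
mkdir -p pics
cat > h.py <<'E'
import numpy as np, cv2, pickle
from bench import arm, vision
def cap(n,f):
    c=vision.capture(n); pickle.dump(c,open(f'pics/{f}.pkl','wb')); cv2.imwrite(f'pics/{f}.png',c['pixels'][:,:,::-1]); return c
def load(f): return pickle.load(open(f'pics/{f}.pkl','rb'))
def cal(c):
    f=240/np.tan(np.radians(c['fovy'])/2); K=np.array([[f,0,c['cx']],[0,f,c['cy']],[0,0,1.]])
    return K,np.array(c['dist_coeffs'],float),cv2.Rodrigues(np.array(c['rvec'],float))[0],np.array(c['tvec'],float).ravel()
def ray(c,uv):
    K,d,R,t=cal(c); p=cv2.undistortPoints(np.array(uv,float).reshape(-1,1,2),K,d)[:,0]
    return -R.T@t,np.c_[p,np.ones(len(p))]@R   # origin, dirs with cam z=1
def atz(c,uv,z):
    o,d=ray(c,uv); return o+d*((z-o[2])/d[:,2])[:,None]
def depth(c,uv):
    o,d=ray(c,uv); uv=np.array(uv).reshape(-1,2).astype(int); return o+d*c['z_map'][uv[:,1],uv[:,0]][:,None]
def cloud(c):
    v,u=np.mgrid[0:480,0:640]; uv=np.c_[u.ravel(),v.ravel()]; P=depth(c,uv).reshape(480,640,3); P[c['z_map']==0]=np.nan; return P
def proj(c,P):
    K,d,R,t=cal(c); return cv2.projectPoints(np.array(P,float).reshape(-1,1,3),np.array(c['rvec'],float),t,K,d)[0][:,0]
E
python3 - <<'E'
from h import *
for n in('top','scene'):
    c=cap(n,n+'0'); print(n,c['fovy'],c['dist_coeffs'],-cal(c)[2].T@cal(c)[3])
o=arm.get_obs(); print(o['position'],o['ee_rot'],o['finger_gap'],o['time'],o['wrist_force'])
E
```

```text
top 51.91838226131622 [-0.11663492  0.          0.          0.          0.        ] [ 0.41745721 -0.07491603  1.54608733]
scene 45.50763051721047 [-0.05159899  0.          0.          0.          0.        ] [-0.06722724 -1.02510657  0.8488276 ]
[0.27981805 0.61367218 0.20882412] [-6.66858248e-01 -3.06975335e+00  2.45055111e-03] 0.08768381697924922 0.1 [0.26611769 0.16142786 0.65811835]
```

View pics/top0.png

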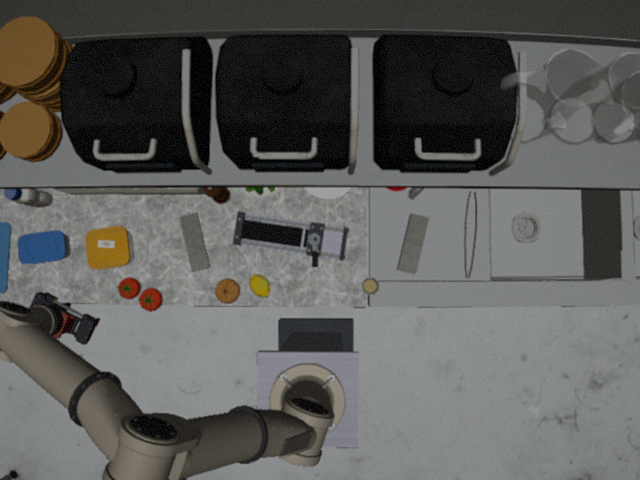

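View pics/scene0.png

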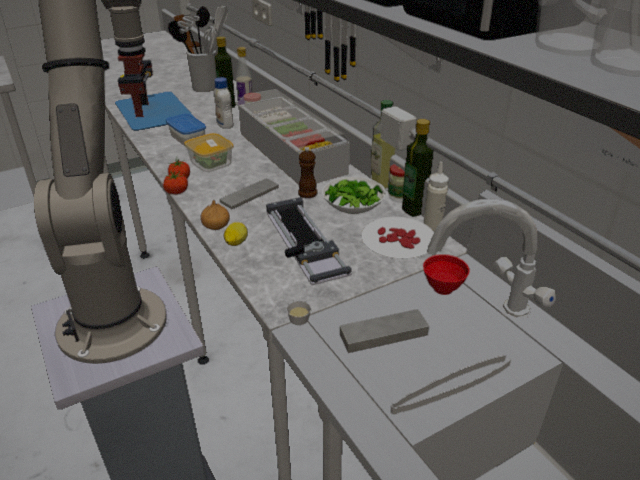

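Top view: the thick stone is on the drainboard at about (412,243), the thin one at (195,241). The holder runs from the stop at (238,229) to the carriage at (316,240), with its lever pointing down towards (315,262). Next I'll take enlarged crops for the corners.

Run:
```python
from h import *
c=load('top0'); s=load('scene0')
a=cv2.resize(c['pixels'][195:285,225:440,::-1],None,fx=3.7,fy=3.7,interpolation=cv2.INTER_CUBIC)
b=cv2.resize(s['pixels'][190:360,255:440,::-1],None,fx=3.0,fy=3.0,interpolation=cv2.INTER_CUBIC)
cv2.imwrite('pics/ca.png',a); cv2.imwrite('pics/cb.png',b); print(a.shape,b.shape)
P=cloud(c)
for n,u,v in [('stone',412,243),('drain',450,250),('thin',195,241),('work',170,240),('bed',275,233),('stop',239,228),('carr',308,240),('shelf',300,183),('shelf',450,183),('mw',290,70)]:
    print(n,np.nanmedian(P[v-2:v+3,u-2:u+3].reshape(-1,3),axis=0).round(4))
# stone by height on top cloud
from scipy import ndimage
m=(P[...,2]>.015)&(P[...,2]<.045); m[:, :380]=0;m[:,440:]=0;m[:200]=0;m[280:]=0
l,n=ndimage.label(m);k=np.argmax(np.bincount(l.ravel())[1:])+1;q=P[l==k]
r=cv2.minAreaRect((q[:,:2]*1000).astype(np.float32));print(r,np.median(q[:,2]),len(q))
print(cv2.boxPoints(r))
```

```text
(333, 796, 3) (510, 555, 3)
stone [ 0.4916 -0.321   0.0272]
drain [ 0.4711 -0.4461 -0.0031]
thin [0.4957 0.3576 0.015 ]
work [0.4992 0.4424 0.0012]
bed [0.5215 0.1031 0.0214]
stop [0.5351 0.2136 0.0388]
carr [ 0.499  -0.0005  0.039 ]
shelf [ 0.5793 -0.0118  0.5998]
shelf [ 0.5806 -0.3037  0.6007]
mw [ 0.7196 -0.0089  0.8153]
((492.6339111328125, -324.72705078125), (57.105918884277344, 181.64991760253906), 75.85494995117188) 0.02696601165440149 1067
[[ 397.58505 -330.2187 ]
 [ 573.72736 -374.60986]
 [ 587.68274 -319.2354 ]
 [ 411.54047 -274.84424]]
```

View pics/ca.png

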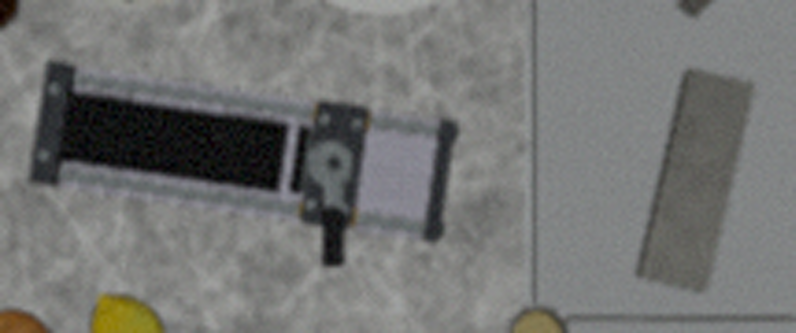

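View pics/cb.png

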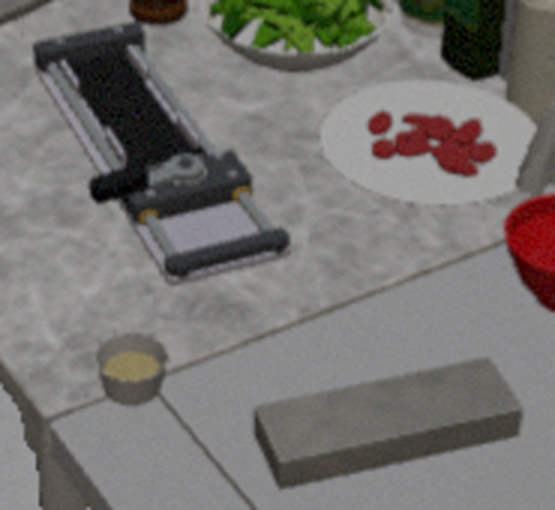

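Crop a (top): stone top corners are (688,68), (752,83), (705,293), (637,276). The stop spans (50,62)–(32,180), the carriage (317,102)–(354,222) and the end block (458,123)–(425,238). Crop b (scene): stone top corners are (255,412), (490,358), (521,408), (280,462). The pocket is empty and the lever is open.

Run:
```python
from h import *
c=load('top0'); s=load('scene0')
ta=lambda p:(np.array(p,float)+.5)/3.7-.5+[225,195]
sb=lambda p:(np.array(p,float)+.5)/3-.5+[255,190]
def tri(p,q):
    out=[]
    for a,b in zip(p,q):
        A=[];B=[]
        for cc,uv in((c,a),(s,b)):
            o,d=ray(cc,[uv]);d=d[0]/np.linalg.norm(d[0]);M=np.eye(3)-np.outer(d,d);A.append(M);B.append(M@o)
        out.append(np.linalg.lstsq(np.vstack(A),np.hstack(B),rcond=None)[0])
    return np.array(out)
# far-x left(+y), far right, near right, near left in top crop ; same in scene
T=[(688,68),(752,83),(705,293),(637,276)]; S=[(490,358),(521,408),(280,462),(255,412)]
print('stone',tri(ta(T),sb(S)).round(4))
print(atz(c,ta(T),.028)[:,:2].round(4), atz(s,sb(S),.028)[:,:2].round(4))
st=atz(c,ta([(50,62),(73,66),(55,184),(32,180)]),.038)
eb=atz(c,ta([(440,120),(458,123),(441,241),(425,238)]),.027)
ca=atz(c,ta([(317,102),(369,107),(354,222),(301,215)]),.0365)
lv=atz(c,ta([(334,162),(333,265)]),.06)
for n,x in(('stop',st),('eb',eb),('car',ca),('lev',lv)): print(n,x[:,:2].round(4).tolist(),x.mean(0).round(4))
v=st.mean(0)-eb.mean(0);print('len',np.hypot(*v[:2]),'yaw',np.arctan2(-v[0],v[1]))
P=cloud(c);m=(P[...,2]>.030)&(P[...,2]<.048)&(P[...,1]>.18)&(P[...,1]<.25)&(P[...,0]>.43)&(P[...,0]<.62)
print(cv2.minAreaRect((P[m][:,:2]*1000).astype(np.float32)),m.sum(),np.median(P[m][:,2]))
m=(P[...,2]>.010)&(P[...,1]>-.1)&(P[...,1]<.25)&(P[...,0]>.4)&(P[...,0]<.6)&(P[...,2]<.03)
```

```text
stone [[ 0.5849 -0.3179  0.0259]
 [ 0.5717 -0.3712  0.0258]
 [ 0.3967 -0.3306  0.0268]
 [ 0.411  -0.2749  0.0208]]
[[ 0.5844 -0.3174]
 [ 0.572  -0.3712]
 [ 0.3965 -0.3303]
 [ 0.4105 -0.2736]] [[ 0.5835 -0.3198]
 [ 0.5693 -0.3728]
 [ 0.3962 -0.3318]
 [ 0.4075 -0.2816]]
stop [[0.5869, 0.2167], [0.5835, 0.1972], [0.4848, 0.2108], [0.488, 0.2302]] [0.5358 0.2137 0.038 ]
eb [[0.5401, -0.1096], [0.5376, -0.1246], [0.4391, -0.1106], [0.4416, -0.0973]] [ 0.4896 -0.1105  0.027 ]
car [[0.554, -0.0071], [0.5499, -0.0504], [0.4544, -0.0384], [0.46, 0.0055]] [ 0.5046 -0.0226  0.0365]
lev [[0.5027, -0.0224], [0.4188, -0.022]] [ 0.4607 -0.0222  0.06  ]
len 0.3275326846251284 yaw -0.14155446774315808
((536.13671875, 205.7976837158203), (43.922183990478516, 103.99549865722656), 83.25833129882812) 264 0.03834555015215724
```

carry_out:
  motion:
    - [1,[0.5,-0.67,0],[0,0,0.2]]
    - [1,[0.5,-0.67,0],[0,0,0.2]]
    - [1,[0.5,-0.67,0],[0,0,0.2]]
    - [1,[0.5,-0.67,0],[0,0,0.2]]
    - [1,[0.5,-0.67,0],[0,0,0.2]]
    - [1,[0.5,-0.67,0],[0,0,0.2]]
    - [1,[0.5,-0.67,0],[0,0,0.2]]
    - [1,[0.5,-0.67,0],[0,0,0.2]]

```text
time: 0.77
position: [0.4406, 0.3981, 0.2093]
ee_rot: [-0.367, -3.12, 0.001]
wrist_force: [-0.3, -0.4, 1.2]
finger_gap: 0.0878
grip_force: 0.0
```

carry_out:
  motion:
    - [1,[0,-0.9,0],[0,0,0]]
    - [1,[0,-0.9,0],[0,0,0]]
    - [1,[0,-0.9,0],[0,0,0]]
    - [1,[0,-0.9,0],[0,0,0]]
    - [1,[0,-0.9,0],[0,0,0]]
    - [1,[0,-0.9,0],[0,0,0]]
    - [1,[0,-0.9,0],[0,0,0]]
    - [1,[0,0,0],[0,0,0]]

```text
time: 1.43
position: [0.4396, 0.1403, 0.2093]
ee_rot: [-0.383, -3.117, 0.004]
wrist_force: [0.1, -0.3, -0.0]
finger_gap: 0.0876
grip_force: 0.0
```

Run:
```python
from h import *
c=cap('wrist','w1'); print(c['fovy'],c['dist_coeffs'],-cal(c)[2].T@cal(c)[3])
o=arm.get_obs(); print(o['position'],o['ee_rot'],o['finger_gap'],o['time'],o['wrist_force'],o['q'])
```

```text
59.018710486517996 [-0.08335744  0.          0.          0.          0.        ] [0.37028292 0.15769708 0.38391686]
[0.43982552 0.14389259 0.20953861] [-3.79679720e-01 -3.11808892e+00  1.39836856e-03] 0.08792411165282667 1.4833 [0.04372013 0.83502868 0.61042469] [-0.60344283  0.12186497  0.16590475  2.05195732 -0.02372226  0.97043187
  0.90313024]
```

View pics/w1.png

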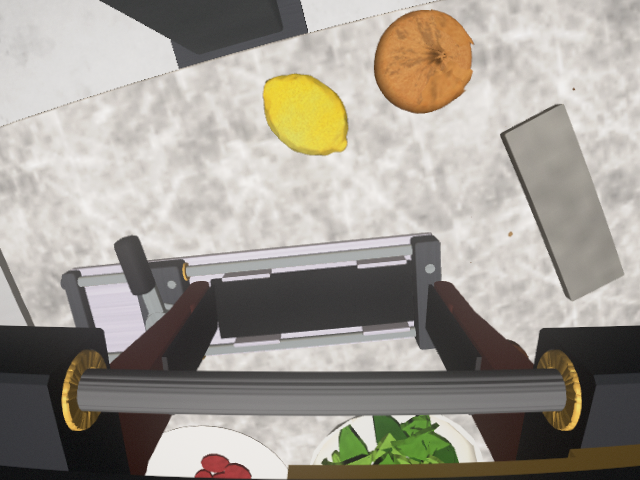

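Wrist view: the stop is at (428,237)–(428,347), the black bed runs from x = 218 to 415, and the lever grip is at (124,240)–(145,290). I'll check the holder pose by projecting the model into this picture.

```bash
cat >> h.py <<'E'
def H(o,yaw,p):
    p=np.atleast_2d(np.array(p,float)); cy,sy=np.cos(yaw),np.sin(yaw)
    return np.c_[o[0]+cy*p[:,0]-sy*p[:,1],o[1]+sy*p[:,0]+cy*p[:,1],p[:,2]]
E
python3 - <<'E'
from h import *
c=load('w1'); im=c['pixels'][:,:,::-1].copy()
o=(.513,.0535);y=-.1416
b=lambda x0,x1,y0,y1,z:[(x0,y0,z),(x1,y0,z),(x1,y1,z),(x0,y1,z)]
im=cv2.resize(im[220:360,50:450],None,fx=2,fy=2,interpolation=cv2.INTER_CUBIC)
for q,col in((b(-.052,.052,.1515,.1735,.038),(0,0,255)),(b(-.052,.052,-.1145,-.0705,.0365),(0,255,0)),(b(-.052,.052,-.173,-.160,.027),(255,0,0)),(b(-.009,.009,0,0,.06),(0,0,0)),(b(-.086,-.036,-.1015,-.0835,.06),(255,255,0)),(b(-.031,.031,.0615+.04,.0615+.084,.03),(255,0,255)),(b(-.031,.031,.0615-.082,.0615-.038,.03),(255,0,255))):
    p=(proj(c,H(o,y,q))-[50,220])*2+.5
    cv2.polylines(im,[p.astype(int)],True,col,1)
cv2.imwrite('pics/w1o.png',im)
E
```

```text
(no output)
```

View pics/w1o.png

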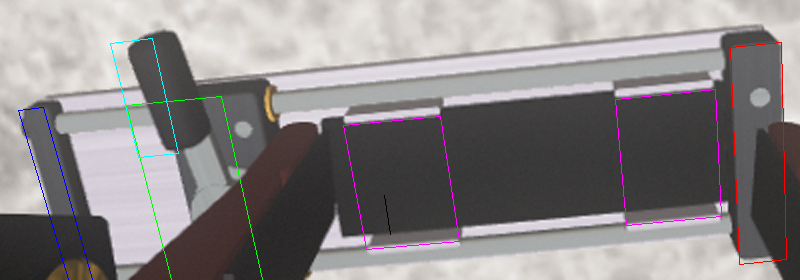

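The stop is about 4 mm off the model. The carriage is already about 16 mm forward, and the lever is slightly turned (about 0.14 rad). I'll refine this numerically from the wrist depth now that the arm is still.

Run:
```python
from h import *
c=cap('wrist','w2'); P=cloud(c); o=arm.get_obs(); print(o['position'],o['ee_rot'])
z=P[...,2]
reg=np.zeros((480,640),bool);reg[220:355,50:450]=1
def rect(m,n):
    q=P[m]
    if len(q)<20: print(n,len(q));return
    r=cv2.minAreaRect((q[:,:2]*1000).astype(np.float32));print(n,len(q),np.round(q.mean(0),4),np.median(q[:,2]).round(4),[np.round(a,1) for a in r]); print(np.round(cv2.boxPoints(r),1).tolist())
rect(reg&(z>.032)&(z<.044)&(P[...,1]>.17)&(P[...,1]<.26)&(P[...,0]<.62),'stop')
hf=lambda P:(P[...,0]-.513)*np.sin(-.1416)*-1+0 
# holder frame approx
y=-.1416;d=P[...,:2]-np.array([.513,.0535]);hx=d[...,0]*np.cos(y)+d[...,1]*np.sin(y);hy=-d[...,0]*np.sin(y)+d[...,1]*np.cos(y)
m=reg&(z>.0265)&(z<.034)&(abs(hx)<.045)
for n,a,b in(('lipsA',.095,.148),('lipsB',-.03,.03)):
  for sg in(-1,1):
    mm=m&(hy>a)&(hy<b)&(hx*sg>.02); q=mm.sum()
    print(n,sg,q, np.percentile(hx[mm],[5,50,95]).round(4) if q else '',np.percentile(hy[mm],[2,98]).round(4) if q else '')
mm=reg&(z>.017)&(z<.023)&(abs(hx)<.04)&(hy>-.05)&(hy<.15);print('bed',mm.sum(),np.median(z[mm]),np.percentile(hx[mm],[1,99]),np.percentile(hy[mm],[1,99]))
mm=reg&(z>.033)&(z<.041)&(abs(hx)<.06)&(hy>-.13)&(hy<-.03);print('carr',mm.sum(),np.percentile(hx[mm],[1,99]),np.percentile(hy[mm],[1,99]),np.median(z[mm]))
mm=reg&(z>.055)&(z<.066)&(hx<-.03)&(hy<0)&(hy>-.15);print('grip',mm.sum(),P[mm].mean(0),hx[mm].mean(),hy[mm].mean())
```

```text
[0.43995365 0.14647764 0.20965907] [-3.74696197e-01 -3.11899572e+00 -2.00013134e-04]
stop 2176 [0.5258 0.213  0.037 ] 0.0372 [array([534.7, 214.3]), array([ 23.1, 103.8]), np.float64(82.0)]
[[481.70001220703125, 210.10000610351562], [584.5, 195.60000610351562], [587.7000122070312, 218.5], [484.8999938964844, 232.89999389648438]]
lipsA -1 227 [-0.0359 -0.0344 -0.0323] [0.1026 0.1434]
lipsA 1 218 [0.0302 0.0317 0.0338] [0.1029 0.1437]
lipsB -1 227 [-0.0357 -0.0342 -0.0321] [-0.0194  0.0225]
lipsB 1 208 [0.0303 0.0318 0.0343] [-0.0184  0.0225]
bed 12871 0.01941928988365088 [-0.03887921  0.03872303] [-0.0318507   0.14824126]
carr 1195 [-0.05200544 -0.00200741] [-0.09838055 -0.05217603] 0.03575249586179979
grip 1132 [ 0.43927714 -0.0214554   0.05847654] -0.062406749153044734 -0.08460951073730119
```

carry_out:
  motion:
    - [1,[0,-0.9,0],[0,0,0]]
    - [1,[0,-0.9,0],[0,0,0]]
    - [1,[0,-0.9,0],[0,0,0]]
    - [1,[0,-0.9,0],[0,0,0]]
    - [1,[0,-0.9,0],[0,0,0]]
    - [1,[0,-0.9,0],[0,0,0]]
    - [1,[0,-0.9,0],[0,0,0]]
    - [1,[0,-0.9,0],[0,0,0]]

```text
time: 2.2
position: [0.4407, -0.1404, 0.2097]
ee_rot: [0.365, 3.12, 0.0]
wrist_force: [0.9, 0.5, -0.5]
finger_gap: 0.0877
grip_force: 0.0
```

carry_out:
  motion:
    - [1,[0,-0.8,0],[0,0,0]]
    - [1,[0,-0.8,0],[0,0,0]]
    - [1,[0,-0.8,0],[0,0,0]]
    - [1,[0,-0.6,0],[0,0,0]]
    - [1,[0,-0.3,0],[0,0,0]]
    - [1,[0,0,0],[0,0,0]]
    - [1,[0,0,0],[0,0,0]]
    - [1,[0,0,0],[0,0,0]]

```text
time: 2.87
position: [0.4408, -0.2703, 0.2093]
ee_rot: [-0.366, -3.12, -0.001]
wrist_force: [0.3, -0.3, -1.0]
finger_gap: 0.0879
grip_force: 0.0
```

Run:
```python
from h import *
c=cap('wrist','w3'); P=cloud(c); o=arm.get_obs(); print(o['position'],o['ee_rot'],o['q'].round(2) if hasattr(o['q'],'round') else o['q'])
z=P[...,2]; m=(z>.015)&(z<.04)&(P[...,1]<-.22)&(P[...,1]>-.42)&(P[...,0]>.36)
from scipy import ndimage
l,n=ndimage.label(ndimage.binary_opening(m,iterations=2));k=np.argmax(np.bincount(l.ravel())[1:])+1;q=P[l==k]
r=cv2.minAreaRect((q[:,:2]*1000).astype(np.float32));print(r,np.median(q[:,2]),len(q));print(cv2.boxPoints(r))
v,u=np.where(l==k);print(u.min(),u.max(),v.min(),v.max())
```

```text
[ 0.44073158 -0.27018868  0.20938849] [-3.64884798e-01 -3.11985938e+00 -1.34101087e-03] [-0.01  0.23  0.52  1.96 -0.14  0.99  1.91]
((490.14501953125, -326.9690246582031), (58.704917907714844, 180.03268432617188), 76.31714630126953) 0.026309692923734945 12202
[[ 395.7401  -334.19534]
 [ 570.66345 -376.7816 ]
 [ 584.5499  -319.7427 ]
 [ 409.6266  -277.15646]]
237 306 177 366
```

View pics/w3.png

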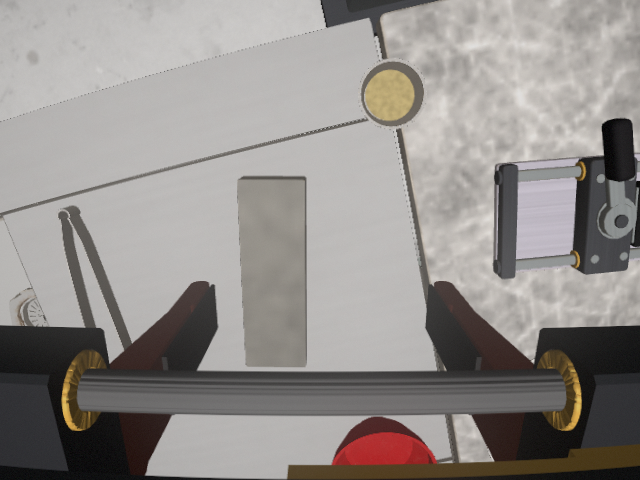

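The wrist view shows the stone at (237–306, 177–366), squarely between the fingers in yaw, and the sauce cup clear at (391,95). By depth the stone's centre is (0.490, −0.327). Now over it and down.

carry_out:
  motion:
    - [1,[0.6,-0.7,0],[0,0,-0.05]]
    - [1,[0.63,-0.7,-0.2],[0,0,0]]
    - [1,[0,0,-0.6],[0,0,0]]
    - [1,[0,0,-0.7],[0,0,0]]
    - [1,[0,0,-0.7],[0,0,0]]
    - [1,[0,0,-0.7],[0,0,0]]
    - [1,[0,0,-0.6],[0,0,0]]
    - [1,[0,0,0],[0,0,0]]

```text
time: 3.58
position: [0.4872, -0.3243, 0.0653]
ee_rot: [-0.374, -3.112, -0.006]
wrist_force: [-0.2, 0.6, -0.5]
finger_gap: 0.0878
grip_force: 0.0
```

Run:
```python
from h import *
o=arm.get_obs(); print(o['position'],o['ee_rot'],o['wrist_force'])
c=cap('wrist','w4'); P=cloud(c)
z=P[...,2]; m=(z>.015)&(z<.04)&(P[...,1]<-.22)&(P[...,1]>-.42)&(P[...,0]>.36)
from scipy import ndimage
l,n=ndimage.label(ndimage.binary_opening(m,iterations=2));k=np.argmax(np.bincount(l.ravel())[1:])+1;q=P[l==k]
r=cv2.minAreaRect((q[:,:2]*1000).astype(np.float32));print(r,np.median(q[:,2]),len(q));print(cv2.boxPoints(r))
v,u=np.where(l==k);print(u.min(),u.max(),v.min(),v.max())
m=(abs(z)<.012)&(P[...,1]<-.22)&(P[...,1]>-.42)&(P[...,0]>.36);print('drain',np.median(z[m]),m.sum())
```

```text
[ 0.48720709 -0.32431918  0.06525588] [-0.37385762 -3.11186702 -0.00570193] [-0.2032922   0.64191804 -0.54400829]
((476.4448547363281, -323.53521728515625), (58.4253044128418, 150.55149841308594), 76.43145751953125) 0.02639574664486724 30093
[[ 396.4165  -334.27222]
 [ 542.7661  -369.5929 ]
 [ 556.4732  -312.79822]
 [ 410.1236  -277.47754]]
259 377 97 371
drain -0.0026609767013304197 94282
```

carry_out:
  motion:
    - [1,[0.07,-0.06,-0.4],[0,0,0]]
    - [1,[0,0,-0.4],[0,0,0]]
    - [1,[0,0,-0.25],[0,0,0]]
    - [1,[0,0,-0.15],[0,0,0]]
    - [1,[0,0,0],[0,0,0]]
    - [1,[0,0,0],[0,0,0]]
    - [1,[0,0,0],[0,0,0]]
    - [1,[0,0,0],[0,0,0]]
  grip_force: 30

```text
time: 4.3
position: [0.4926, -0.3309, 0.0226]
ee_rot: [0.379, 3.117, -0.001]
wrist_force: [0.3, -0.4, -0.8]
finger_gap: 0.0878
grip_force: 0.0
```

carry_out:
  motion:
    - [1,[-0.05,0.1,-0.07],[0,0,0]]
    - [1,[0,0,-0.07],[0,0,0]]
    - [1,[0,0,0],[0,0,0]]
    - [-0.2,[0,0,0],[0,0,0]]
    - [-0.6,[0,0,0],[0,0,0]]
    - [-0.6,[0,0,0],[0,0,0]]
    - [-0.6,[0,0,0],[0,0,0]]
    - [-0.6,[0,0,0],[0,0,0]]
  grip_force: 30

```text
time: 4.97
position: [0.4901, -0.3267, 0.0161]
ee_rot: [0.379, 3.119, -0.0]
wrist_force: [-0.3, -0.2, -0.2]
finger_gap: 0.0577
grip_force: 0.0
```

carry_out:
  motion:
    - [-1,[0,0,0],[0,0,0]]
    - [-1,[0,0,0],[0,0,0]]
    - [-1,[0,0,0],[0,0,0]]
    - [-1,[0,0,0.1],[0,0,0]]
    - [-1,[0,0,0.2],[0,0,0]]
    - [-1,[0,0,0.3],[0,0,0]]
    - [-1,[0,0,0.4],[0,0,0]]
    - [-1,[0,0,0.4],[0,0,0]]
  grip_force: 30

```text
time: 5.63
position: [0.49, -0.3268, 0.0736]
ee_rot: [0.379, 3.118, -0.0]
wrist_force: [0.1, -0.8, 1.0]
finger_gap: 0.0044
grip_force: 0.0
```

Run:
```python
from h import *
c=cap('wrist','w5');o=arm.get_obs(); print(o['position'],o['finger_gap'],o['grip_force'],o['wrist_force'],o['time'])
```

```text
[ 0.49176641 -0.32808823  0.0767926 ] 0.001679654136825686 0.0 [ 0.6602518  -0.40962926  1.55328024] 5.6833
```

View pics/w5.png

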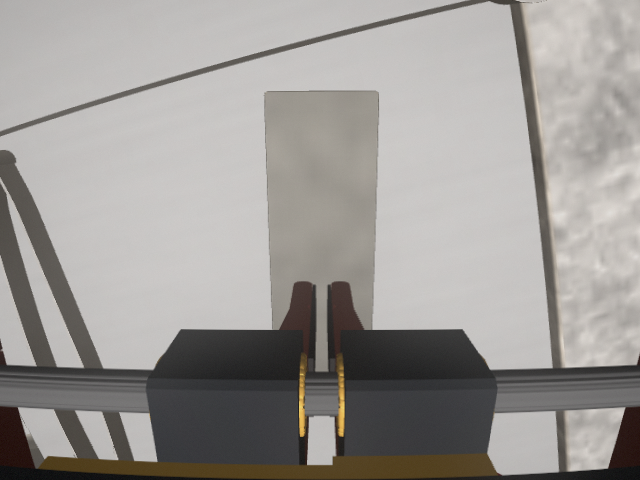

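The stone is untouched at (265–380, 92–330), and the fingers closed freely. I'll check the fingertips' true place from depth.

Run:
```python
from h import *
c=load('w5');P=cloud(c)
for u,v in[(302,284),(302,287),(302,295),(302,310),(340,287),(340,300),(320,200),(150,200)]: print(u,v,P[v,u].round(4),c['z_map'][v,u].round(4))
# expected tip pixel
print(proj(c,[[.4918,-.3281,.0768],[.4918,-.3281,.0658]]))
q=P[100:280,280:365].reshape(-1,3);print(np.median(q[:,2]))
```

```text
302 284 [ 0.4776 -0.3319  0.0903] 0.1683
302 287 [ 0.4776 -0.3318  0.0937] 0.1651
302 295 [ 0.4777 -0.3315  0.1017] 0.1573
302 310 [ 0.4779 -0.3309  0.1148] 0.1447
340 287 [ 0.4814 -0.3174  0.0931] 0.1656
340 300 [ 0.4815 -0.318   0.1052] 0.1541
320 200 [ 0.4573 -0.3197  0.0259] 0.2244
150 200 [ 0.437  -0.4209 -0.0026] 0.2531
[[320.05701671 300.41073331]
 [320.11880071 290.92838756]]
nan
```

Run:
```python
from h import *
for f,tz in(('w2',.2097),('w3',.2094),('w4',.0653)):
    c=load(f);P=cloud(c);o,_=ray(c,[[320,240]]);print(f,'cam',o.round(4))
    for u in(200,208,213,432,438):
        col=P[:,u];z=c['z_map'][:,u]; v=[v for v in range(260,330) if 0<z[v]<.19][:1]
        for vv in v: print(u,vv,col[vv].round(4),'rel',(col[vv][2]-tz).round(4),z[vv].round(3))
s=arm.get_obs();print(s['position'],s['ee_rot'],s['time'])
c=vision.capture('scene');
K=proj(c,[[s['position'][0],s['position'][1],z] for z in(.055,.066,.077,.088)]);print(K)
u0,v0=K[1].astype(int);im=c['pixels'][v0-75:v0+45,u0-80:u0+80,::-1];im=cv2.resize(im,None,fx=5,fy=5,interpolation=cv2.INTER_CUBIC)
for k in K: cv2.circle(im,tuple(((k-[u0-80,v0-75])*5).astype(int)),3,(0,0,255),-1)
cv2.imwrite('pics/s5.png',im); pickle.dump(c,open('pics/s5.pkl','wb'))
```

```text
w2 cam [0.3704 0.1609 0.3841]
200 281 [0.4175 0.0981 0.2229] rel 0.0132 0.172
208 283 [0.4186 0.1018 0.2247] rel 0.015 0.17
213 284 [0.4202 0.1028 0.2223] rel 0.0126 0.173
432 285 [0.4419 0.1897 0.2228] rel 0.0131 0.172
438 281 [0.4411 0.1925 0.2222] rel 0.0125 0.172
w3 cam [ 0.3712 -0.2542  0.3839]
200 281 [ 0.4193 -0.3167  0.2213] rel 0.0119 0.173
208 283 [ 0.4203 -0.3131  0.2231] rel 0.0137 0.171
213 284 [ 0.4219 -0.312   0.2208] rel 0.0114 0.174
432 285 [ 0.4431 -0.2243  0.2212] rel 0.0118 0.174
438 281 [ 0.4421 -0.2215  0.2208] rel 0.0114 0.174
w4 cam [ 0.4188 -0.3085  0.2403]
200 281 [ 0.4653 -0.3705  0.078 ] rel 0.0127 0.172
208 283 [ 0.4664 -0.3668  0.0798] rel 0.0145 0.17
213 284 [ 0.468  -0.3658  0.0773] rel 0.012 0.173
432 285 [ 0.4894 -0.2786  0.0783] rel 0.013 0.173
438 281 [ 0.4882 -0.2759  0.0786] rel 0.0133 0.172
[ 0.49176641 -0.32808823  0.0767926 ] [ 3.79315914e-01  3.11370184e+00 -2.62192998e-03] 5.6833
[[386.47635208 316.3706044 ]
 [386.81184519 312.35473207]
 [387.15066128 308.29473253]
 [387.49284426 304.18994008]]
```

View pics/s5.png

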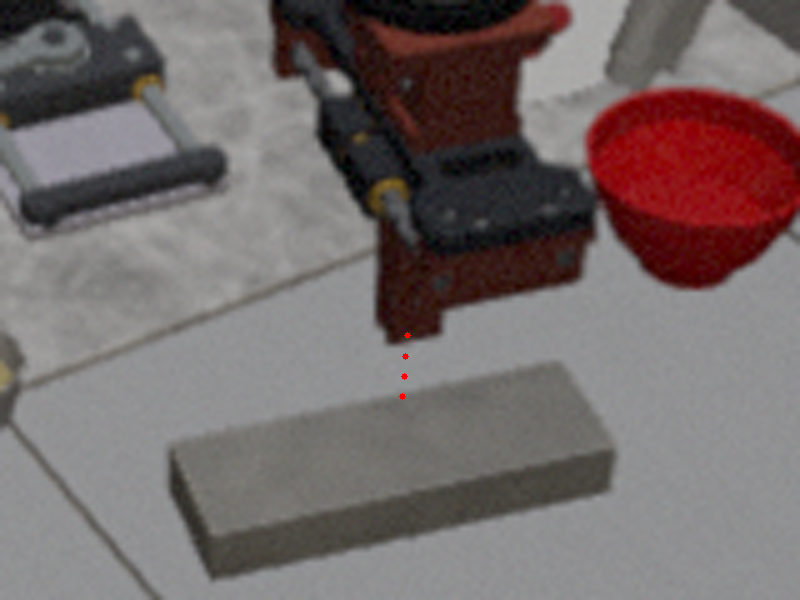

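The tips sit about 12 mm behind the reported TCP, not ahead of it, as seen in both the depth data and the scene view. Tip height is therefore TCP z + 0.012. I'll reopen and grasp lower.

carry_out:
  motion:
    - [1,[0,0,0],[0,0,0]]
    - [1,[0,0,0],[0,0,0]]
    - [1,[0,0,0],[0,0,0]]
    - [1,[0,0,0],[0,0,0]]
    - [1,[0,0,0],[0,0,0]]
    - [1,[0,0,0],[0,0,0]]
    - [1,[0,0,0],[0,0,0]]
    - [1,[0,0,0],[0,0,0]]

```text
time: 6.4
position: [0.49, -0.3266, 0.0719]
ee_rot: [-0.379, -3.118, -0.0]
wrist_force: [-0.6, 0.6, 1.0]
finger_gap: 0.0501
grip_force: 0.0
```

carry_out:
  motion:
    - [1,[0,0,0],[0,0,0]]
    - [1,[0,0,0],[0,0,0]]
    - [1,[0,0,-0.2],[0,0,0]]
    - [1,[0,0,-0.3],[0,0,0]]
    - [1,[0,0,-0.3],[0,0,0]]
    - [1,[0,0,-0.2],[0,0,0]]
    - [1,[0,0,-0.1],[0,0,0]]
    - [1,[0,0,0],[0,0,0]]

```text
time: 7.07
position: [0.4891, -0.3261, 0.0264]
ee_rot: [-0.379, -3.116, -0.001]
wrist_force: [-1.0, 0.2, -0.0]
finger_gap: 0.088
grip_force: 0.0
```

carry_out:
  motion:
    - [1,[0,0,-0.3],[0,0,0]]
    - [1,[0,0,-0.3],[0,0,0]]
    - [1,[0,0,-0.15],[0,0,0]]
    - [1,[0,0,-0.09],[0,0,0]]
    - [1,[0,0,0],[0,0,0]]
    - [1,[0,0,0],[0,0,0]]
    - [-1,[0,0,0],[0,0,0]]
    - [-1,[0,0,0],[0,0,0]]
  grip_force: 30

```text
time: 7.73
position: [0.4904, -0.3268, -0.0051]
ee_rot: [0.379, 3.118, -0.0]
wrist_force: [-0.7, -0.8, 0.8]
finger_gap: 0.0777
grip_force: 0.0
```

carry_out:
  motion:
    - [-1,[0,0,0],[0,0,0]]
    - [-1,[0,0,0],[0,0,0]]
    - [-1,[0,0,0],[0,0,0]]
    - [-1,[0,0,0],[0,0,0]]
    - [-1,[0,0,0],[0,0,0]]
    - [-1,[0,0,0],[0,0,0]]
    - [-1,[0,0,0],[0,0,0]]
    - [-1,[0,0,0],[0,0,0]]

```text
time: 8.4
position: [0.4902, -0.3266, -0.0053]
ee_rot: [0.379, 3.118, 0.0]
wrist_force: [-1.2, 1.7, 4.5]
finger_gap: 0.0579
grip_force: 30.0
```

carry_out:
  motion:
    - [-1,[0,0,0.1],[0,0,0]]
    - [-1,[0,0,0.2],[0,0,0]]
    - [-1,[0,0,0.3],[0,0,0]]
    - [-1,[0,0,0.4],[0,0,0]]
    - [-1,[0,0,0.5],[0,0,0]]
    - [-1,[0,0,0.5],[0,0,0]]
    - [-1,[0,0,0.4],[0,0,0]]
    - [-1,[0,0,0.2],[0,0,0]]

```text
time: 9.07
position: [0.4907, -0.3273, 0.1012]
ee_rot: [0.379, 3.116, -0.002]
wrist_force: [-0.1, 0.2, -5.6]
finger_gap: 0.0578
grip_force: 30.0
```

Run:
```python
from h import *
for f in('top0','scene0'):
    P=cloud(load(f)); z=P[...,2]
    m=(z>.045)&(z<.2)&(P[...,0]>.5)&(P[...,0]<.72)&(P[...,1]>-.12)&(P[...,1]<.3)
    for a in np.arange(-.12,.3,.04):
        mm=m&(P[...,1]>=a)&(P[...,1]<a+.04)
        if mm.sum()>3: print(f,a.round(2),'minx',np.percentile(P[mm][:,0],2).round(3),'maxz',np.percentile(z[mm],98).round(3),mm.sum())
o=arm.get_obs();print(o['position'],o['grip_force'],o['finger_gap'],o['wrist_force'],o['ft_torque'])
```

```text
top0 -0.04 minx 0.501 maxz 0.055 45
top0 0.08 minx 0.638 maxz 0.057 35
top0 0.12 minx 0.629 maxz 0.058 49
top0 0.16 minx 0.632 maxz 0.063 71
top0 0.2 minx 0.503 maxz 0.058 19
top0 0.24 minx 0.621 maxz 0.146 158
top0 0.28 minx 0.62 maxz 0.147 59
scene0 -0.04 minx 0.501 maxz 0.054 36
scene0 0.04 minx 0.663 maxz 0.06 86
scene0 0.08 minx 0.638 maxz 0.074 284
scene0 0.12 minx 0.632 maxz 0.076 269
scene0 0.16 minx 0.635 maxz 0.069 177
scene0 0.2 minx 0.65 maxz 0.066 100
scene0 0.24 minx 0.619 maxz 0.145 477
scene0 0.28 minx 0.617 maxz 0.152 65
[ 0.49068915 -0.32731932  0.10117347] 29.99528557062149 0.05778369227728267 [-0.12767557  0.16091217 -5.60698854] [-0.0008924   0.01143476 -0.01895887]
```

carry_out:
  motion:
    - [-1,[0.03,0.3,0],[0,0,-0.4]]
    - [-1,[0.04,0.5,0],[0,0,-0.6]]
    - [-1,[0.05,0.7,0],[0,0,-0.8]]
    - [-1,[0.05,0.7,0],[0,0,-0.8]]
    - [-1,[0.05,0.7,0],[0,0,-0.8]]
    - [-1,[0.05,0.7,0],[0,0,-0.8]]
    - [-1,[0.05,0.7,0],[0,0,-0.8]]
    - [-1,[0.05,0.7,0],[0,0,-0.8]]
  grip_force: 40

```text
time: 9.73
position: [0.5043, -0.1252, 0.0985]
ee_rot: [-1.426, -2.798, -0.0]
wrist_force: [1.3, 0.7, -5.1]
finger_gap: 0.0579
grip_force: 40.0
```

carry_out:
  motion:
    - [-1,[0.05,0.7,0],[0,0,-0.8]]
    - [-1,[0.05,0.7,0],[0,0,-0.8]]
    - [-1,[0.05,0.7,0],[0,0,-0.8]]
    - [-1,[0.05,0.7,0],[0,0,-0.8]]
    - [-1,[0.05,0.7,0],[0,0,-0.8]]
    - [-1,[0.05,0.7,0],[0,0,-0.8]]
    - [-1,[0.05,0.7,0],[0,0,-0.8]]
    - [-1,[0.05,0.7,0],[0,0,-0.8]]

```text
time: 10.4
position: [0.5203, 0.099, 0.0986]
ee_rot: [-2.37, -2.061, -0.0]
wrist_force: [0.2, -0.8, -6.2]
finger_gap: 0.0578
grip_force: 40.0
```

carry_out:
  motion:
    - [-1,[0,0.5,0],[0,0,-0.4]]
    - [-1,[0,0.3,0],[0,0,-0.05]]
    - [-1,[0,0,0],[0,0,0]]
    - [-1,[0,0,0],[0,0,0]]
    - [-1,[0,0,0],[0,0,0]]
    - [-1,[0,0,0],[0,0,0]]
    - [-1,[0,0,0],[0,0,0]]
    - [-1,[0,0,0],[0,0,0]]

```text
time: 11.07
position: [0.5208, 0.1284, 0.0986]
ee_rot: [-2.423, -2.0, -0.0]
wrist_force: [0.5, 0.2, -5.1]
finger_gap: 0.0581
grip_force: 40.0
```

Run:
```python
from h import *
o=arm.get_obs();print(o['position'],o['ee_rot'],o['q'])
r=o['ee_rot'];a=2*np.arctan2(r[1],r[0])-np.pi/2;print('tool y ang',(a+np.pi/2)%np.pi-np.pi/2,'tilt',np.pi-np.linalg.norm(r))
```

```text
[0.52084447 0.12842909 0.09857954] [-2.42269992e+00 -1.99988337e+00 -1.52946321e-04] [-1.01975562  0.53592211  0.87668666  2.02852682 -0.55952819  0.83257154
 -0.00985121]
tool y ang -0.19062857297826064 tilt 9.485332608916153e-05
```

carry_out:
  motion:
    - [-1,[-0.03,-0.24,0],[0,0,0.2]]
    - [-1,[0,-0.23,0],[0,0,0.21]]
    - [-1,[0,0,-0.3],[0,0,0]]
    - [-1,[0,0,-0.3],[0,0,0]]
    - [-1,[0,0,-0.3],[0,0,0]]
    - [-1,[0,0,-0.1],[0,0,0]]
    - [-1,[0,0,0],[0,0,0]]
    - [-1,[0,0,0],[0,0,0]]

```text
time: 11.73
position: [0.5194, 0.1107, 0.0579]
ee_rot: [-2.371, -2.061, 0.002]
wrist_force: [0.5, -0.3, -5.4]
finger_gap: 0.0574
grip_force: 40.0
```

```bash
cat > chk.py <<'E'
from h import *
import sys
c=cap('wrist',sys.argv[1]); P=cloud(c); z=P[...,2]; O=arm.get_obs();r=O['ee_rot'];a=2*np.arctan2(r[1],r[0])-np.pi/2
print(O['position'],'ang',(a+np.pi/2)%np.pi-np.pi/2,O['wrist_force'],O['time'])
o=(.5118,.0537);y=-.1416
d=P[...,:2]-np.array(o);hx=d[...,0]*np.cos(y)+d[...,1]*np.sin(y);hy=-d[...,0]*np.sin(y)+d[...,1]*np.cos(y)
pr=lambda m,n:print(n,m.sum(),'hx',np.percentile(hx[m],[1,50,99]).round(4),'hy',np.percentile(hy[m],[1,50,99]).round(4),'z',np.median(z[m]).round(4)) if m.sum()>15 else print(n,m.sum())
E
cat > c1.py <<'E'
from chk import *
t=O['position'][2]+.0307
m=(abs(z-t)<.008)&(abs(hx)<.05)&(hy>-.06)&(hy<.17)
pr(m,'stone')
q=np.c_[hx[m],hy[m]]*1000
print(cv2.minAreaRect(q.astype(np.float32)))
for lo in np.arange(-.03,.15,.02):
    k=m&(hy>lo)&(hy<lo+.02)
    if k.sum()>20: print(lo.round(2),'hx min/max',np.percentile(hx[k],[.5,99.5]).round(4),k.sum())
L=(z>.0265)&(z<.034)&(abs(hx)<.045)
for n,a,b in(('lipA',.095,.148),('lipB',-.03,.03)):
  for s in(-1,1): pr(L&(hy>a)&(hy<b)&(hx*s>.025),n+str(s))
pr((z>.035)&(z<.042)&(abs(hx)<.055)&(hy>.145)&(hy<.18),'stop')
pr((z>.033)&(z<.039)&(abs(hx)<.055)&(hy>-.13)&(hy<-.03),'carr')
E
python3 c1.py w6
```

```text
[0.51980608 0.11065895 0.05835448] ang -0.1398052030530883 [ 0.9936091  -0.67871592 -6.15932715] 11.7833
stone 57511 hx [-0.0287  0.0002  0.0292] hy [-0.0045  0.0913  0.1459] z 0.0896
((0.3811149597167969, 69.5920639038086), (76.04692077636719, 155.2561492919922), 0.23103664815425873)
-0.01 hx min/max [-0.0281  0.0289] 4454
0.01 hx min/max [-0.0278  0.0286] 2327
0.03 hx min/max [-0.0286  0.0293] 4039
0.05 hx min/max [-0.0365  0.0371] 8888
0.07 hx min/max [-0.0283  0.0285] 8454
0.09 hx min/max [-0.0284  0.0283] 9425
0.11 hx min/max [-0.0286  0.0284] 10434
0.13 hx min/max [-0.0285  0.0284] 9490
lipA-1 0
lipA1 0
lipB-1 0
lipB1 0
stop 11465 hx [-0.0494  0.0009  0.0508] hy [0.1523 0.1628 0.173 ] z 0.0374
carr 220 hx [-0.05    0.0007  0.0519] hy [-0.0593 -0.0571 -0.0554] z 0.0345
```

carry_out:
  motion:
    - [-1,[0.01,0,-0.2],[0,0,0]]
    - [-1,[0,0,-0.2],[0,0,0]]
    - [-1,[0,0,-0.2],[0,0,0]]
    - [-1,[0,0,-0.15],[0,0,0]]
    - [-1,[0,0,-0.1],[0,0,0]]
    - [-1,[0,0,-0.05],[0,0,0]]
    - [-1,[0,0,0],[0,0,0]]
    - [-1,[0,0,0],[0,0,0]]

```text
time: 12.45
position: [0.5201, 0.1105, 0.0225]
ee_rot: [2.371, 2.061, 0.0]
wrist_force: [0.3, -0.5, -4.7]
finger_gap: 0.0579
grip_force: 40.0
```

```bash
python3 c1.py w7
```

```text
[0.52027408 0.11053904 0.02265253] ang -0.13997676535127623 [ 0.43241916  0.97279805 -5.51001998] 12.5
stone 57485 hx [-0.028   0.0009  0.0299] hy [-0.0046  0.0912  0.1458] z 0.0542
((1.1107139587402344, 69.46685791015625), (75.80236053466797, 155.38729858398438), 0.43934640288352966)
-0.01 hx min/max [-0.0274  0.0296] 4473
0.01 hx min/max [-0.0273  0.0293] 2306
0.03 hx min/max [-0.0279  0.03  ] 4078
0.05 hx min/max [-0.0358  0.0379] 8879
0.07 hx min/max [-0.0276  0.0292] 8447
0.09 hx min/max [-0.0277  0.0292] 9417
0.11 hx min/max [-0.0278  0.0292] 10392
0.13 hx min/max [-0.0277  0.0292] 9493
lipA-1 270 hx [-0.0344 -0.0335 -0.0328] hy [0.1025 0.1232 0.1441] z 0.0291
lipA1 362 hx [0.0341 0.0349 0.0359] hy [0.1027 0.1243 0.1442] z 0.0292
lipB-1 98 hx [-0.0341 -0.0331 -0.0323] hy [-0.0202 -0.0092  0.0231] z 0.0291
lipB1 67 hx [0.0345 0.0351 0.0358] hy [-0.0193 -0.0098  0.0231] z 0.029
stop 18379 hx [-0.0492  0.0009  0.0508] hy [0.1515 0.162  0.1726] z 0.0374
carr 0
```

The stone is already between the lips and centred to within 0.3 mm, with about 6 mm left to go.

carry_out:
  motion:
    - [-1,[0,0,-0.05],[0,0,0]]
    - [-1,[0,0,-0.04],[0,0,0]]
    - [-1,[0,0,-0.03],[0,0,0]]
    - [-1,[0,0,-0.02],[0,0,0]]
    - [-1,[0,0,0],[0,0,0]]
    - [-1,[0,0,0],[0,0,0]]
    - [-1,[0,0,0],[0,0,0]]
    - [-1,[0,0,0],[0,0,0]]

```text
time: 13.17
position: [0.5201, 0.1106, 0.0169]
ee_rot: [2.371, 2.061, 0.0]
wrist_force: [-0.4, 0.8, -5.7]
finger_gap: 0.0578
grip_force: 40.0
```

carry_out:
  motion:
    - [-1,[0,0,-0.015],[0,0,0]]
    - [-1,[0,0,0],[0,0,0]]
    - [-1,[0,0,-0.015],[0,0,0]]
    - [-1,[0,0,0],[0,0,0]]
    - [-1,[0,0,0],[0,0,0]]
    - [-1,[0,0,0],[0,0,0]]
    - [-1,[0,0,0],[0,0,0]]
    - [-1,[0,0,0],[0,0,0]]

```text
time: 13.83
position: [0.5201, 0.1106, 0.0157]
ee_rot: [2.371, 2.061, 0.0]
wrist_force: [0.2, -0.6, -4.4]
finger_gap: 0.0575
grip_force: 40.0
```

carry_out:
  motion:
    - [-1,[0,0,-0.015],[0,0,0]]
    - [-1,[0,0,0],[0,0,0]]
    - [-1,[0,0,0],[0,0,0]]
    - [-1,[0,0,0],[0,0,0]]
    - [-1,[0,0,0],[0,0,0]]
    - [-1,[0,0,0],[0,0,0]]
    - [-1,[0,0,0],[0,0,0]]
    - [-1,[0,0,0],[0,0,0]]

```text
time: 14.5
position: [0.5201, 0.1106, 0.0156]
ee_rot: [-2.371, -2.06, -0.001]
wrist_force: [-5.3, -0.3, 5.5]
finger_gap: 0.058
grip_force: 40.0
```

```bash
python3 c1.py w8 | egrep 'ang|stone'
```

```text
[0.52009675 0.11061602 0.01567488] ang -0.13990628978960107 [-3.22726073  0.41873151  6.66923085] 14.55
stone 59542 hx [-0.0309  0.0006  0.0315] hy [-0.0044  0.0936  0.165 ] z 0.0474
```

Contact: the stone is seated on the bed. Releasing.

carry_out:
  motion:
    - [0.6,[0,0,0],[0,0,0]]
    - [0.6,[0,0,0],[0,0,0]]
    - [0.6,[0,0,0],[0,0,0]]
    - [0.6,[0,0,0],[0,0,0]]
    - [0.6,[0,0,0],[0,0,0]]
    - [0.6,[0,0,0.1],[0,0,0]]
    - [0.6,[0,0,0.2],[0,0,0]]
    - [0.6,[0,0,0.3],[0,0,0]]

```text
time: 15.22
position: [0.5196, 0.1103, 0.0394]
ee_rot: [-2.371, -2.06, 0.002]
wrist_force: [0.5, 0.2, -0.7]
finger_gap: 0.0702
grip_force: 0.0
```

carry_out:
  motion:
    - [0.6,[0,0,0.5],[0,0,0]]
    - [0.6,[0,0,0.6],[0,0,0]]
    - [0.6,[0,0,0.6],[0,0,0]]
    - [0.6,[0,0,0.4],[0,0,0]]
    - [0.6,[0,0,0],[0,0,0]]
    - [0.6,[0,0,0],[0,0,0]]
    - [0.6,[0,0,0],[0,0,0]]
    - [0.6,[0,0,0],[0,0,0]]

```text
time: 15.88
position: [0.5193, 0.1106, 0.1224]
ee_rot: [-2.371, -2.061, 0.002]
wrist_force: [0.0, 0.2, -0.6]
finger_gap: 0.0702
grip_force: 0.0
```

```bash
cat > c2.py <<'E'
from chk import *
pr((z>.042)&(z<.053)&(abs(hx)<.04)&(hy>-.045)&(hy<.16),'stone')
pr((z>.033)&(z<.042)&(abs(hx)<.055)&(hy>-.13)&(hy<-.0),'carr')
pr((z>.033)&(z<.042)&(abs(hx)>.033)&(abs(hx)<.055)&(hy>-.13)&(hy<-.0),'carr sides')
pr((z>.02)&(z<.031)&(abs(hx)<.055)&(hy>-.18)&(hy<-.15),'endblk')
pr((z>.012)&(z<.018)&(abs(hx)<.03)&(hy>-.16)&(hy<-.08),'plate behind')
pr((z>.035)&(z<.042)&(abs(hx)<.055)&(hy>.14)&(hy<.18),'stop')
g=(z>.055)&(z<.066)&(abs(hx)<.12)&(hy<.02)&(hy>-.2); pr(g,'lever'); 
if g.sum()>20: print(P[g].mean(0),cv2.minAreaRect((np.c_[hx[g],hy[g]]*1000).astype(np.float32)))
E
python3 c2.py w9
```

```text
[0.51935942 0.11047657 0.12234265] ang -0.1398401237126139 [0.30418138 0.23618235 0.18008553] 15.9333
stone 26078 hx [-0.0274  0.001   0.0291] hy [-0.0275  0.0701  0.1453] z 0.0474
carr 1609 hx [-0.0488  0.028   0.0515] hy [-0.0979 -0.0833 -0.0729] z 0.0359
carr sides 806 hx [-0.0496  0.0399  0.0519] hy [-0.0976 -0.0824 -0.074 ] z 0.0358
endblk 0
plate behind 1635 hx [-0.0294  0.0002  0.0294] hy [-0.1414 -0.1293 -0.117 ] z 0.0134
stop 6832 hx [-0.0495  0.0009  0.0509] hy [0.1517 0.1622 0.1728] z 0.0374
lever 1471 hx [-0.0825 -0.0584 -0.0352] hy [-0.0952 -0.0833 -0.0749] z 0.0587
[ 0.44209723 -0.02103531  0.05846433] ((-59.10106658935547, -85.00313568115234), (49.55984878540039, 18.580184936523438), 8.600737571716309)
```

The stone is seated, with about 6 mm to the stop and 7.5 mm to the pad. Now close the fingers and move behind the carriage, checking the gripper's clearance from stored depth.

carry_out:
  motion:
    - [-1,[-0.07,-0.5,0],[0,0,0]]
    - [-1,[-0.07,-0.6,0],[0,0,0]]
    - [-1,[-0.08,-0.6,0],[0,0,0]]
    - [-1,[-0.08,-0.6,0],[0,0,0]]
    - [-1,[-0.08,-0.6,0],[0,0,0]]
    - [-1,[-0.08,-0.6,0],[0,0,0]]
    - [-1,[-0.08,-0.6,0],[0,0,0]]
    - [-1,[-0.06,-0.29,0],[0,0,0]]

```text
time: 16.6
position: [0.4949, -0.0682, 0.1227]
ee_rot: [2.375, 2.056, -0.002]
wrist_force: [-0.4, -0.2, 0.5]
finger_gap: 0.0204
grip_force: 0.0
```

carry_out:
  motion:
    - [-1,[0,0,0],[0,0,0]]
    - [-1,[0,0,0],[0,0,0]]
    - [-1,[0,0,0],[0,0,0]]
    - [-1,[0,0,0],[0,0,0]]
    - [-1,[0,0,0],[0,0,0]]
    - [-1,[0,0,0],[0,0,0]]
    - [-1,[0,0,0],[0,0,0]]
    - [-1,[0,0,0],[0,0,0]]

```text
time: 17.27
position: [0.4961, -0.0647, 0.1231]
ee_rot: [-2.371, -2.062, -0.0]
wrist_force: [0.0, 0.3, -0.3]
finger_gap: 0.0008
grip_force: 0.0
```

```bash
python3 c2.py w10
python3 - <<'E'
from h import *
c=load('w5');P=cloud(c);T=.0768
for u,v in[(302,325),(302,335),(240,332),(240,350),(240,385),(180,331),(180,400),(400,335),(60,375),(60,400)]: print(u,v,(P[v,u]-[.4918,-.3281,T+.0117]).round(3))
c=load('s5');P=cloud(c);d=P-np.array([.4918,-.3281,T+.0117]);m=(abs(d[...,0])<.1)&(abs(d[...,1])<.11)&(d[...,2]>-.02)&(d[...,2]<.15)
for a in np.arange(-.11,.11,.02):
    k=m&(d[...,1]>=a)&(d[...,1]<a+.02)
    if k.sum()>10: print('y',a.round(2),'zmin',np.percentile(d[k][:,2],[1,10]).round(3),'x',np.percentile(d[k][:,0],[2,98]).round(3))
E
```

```text
[ 0.49609504 -0.06476291  0.12307331] ang -0.13943147822066493 [0.44937122 1.29096198 0.03561557] 17.3167
stone 10452 hx [-0.0272  0.001   0.0293] hy [-0.0325 -0.0058  0.0197] z 0.0474
carr 9831 hx [-0.0483  0.0107  0.051 ] hy [-0.0983 -0.0671 -0.0433] z 0.0361
carr sides 3153 hx [-0.0497  0.0374  0.0518] hy [-0.0983 -0.0725 -0.0566] z 0.0359
endblk 2421 hx [-0.0494 -0.016   0.0511] hy [-0.1755 -0.1635 -0.1508] z 0.0258
plate behind 6272 hx [-0.0295 -0.0003  0.0295] hy [-0.1591 -0.1295 -0.1039] z 0.0134
stop 0
lever 2420 hx [-0.0823 -0.0585 -0.0353] hy [-0.0963 -0.0855 -0.0761] z 0.059
[ 0.44179897 -0.0229047   0.05874178] ((-59.08126449584961, -86.35721588134766), (49.83201599121094, 17.853748321533203), 8.127861976623535)
302 325 [-0.014 -0.002  0.037]
302 335 [-0.033  0.005  0.084]
240 332 [-0.037 -0.007  0.084]
240 350 [-0.037 -0.006  0.091]
240 385 [-0.036 -0.004  0.101]
180 331 [-0.04  -0.019  0.084]
180 400 [-0.035 -0.014  0.101]
400 335 [-0.029  0.024  0.085]
60 375 [-0.04  -0.04   0.093]
60 400 [-0.036 -0.041  0.095]
y -0.11 zmin [0.11  0.112] x [-0.009  0.009]
y -0.09 zmin [0.085 0.09 ] x [-0.052  0.01 ]
y -0.07 zmin [0.087 0.103] x [-0.052  0.008]
y -0.05 zmin [0.099 0.118] x [-0.04   0.009]
y -0.03 zmin [0.01  0.091] x [-0.04   0.007]
y -0.01 zmin [0.006 0.012] x [-0.036  0.003]
y 0.01 zmin [0.012 0.063] x [-0.033 -0.008]
y 0.03 zmin [0.092 0.098] x [-0.028 -0.007]
y 0.05 zmin [0.098 0.101] x [-0.017  0.004]
y 0.07 zmin [0.086 0.09 ] x [-0.016  0.012]
```

carry_out:
  motion:
    - [-1,[0,0,-0.5],[0,0,0]]
    - [-1,[0,0,-0.5],[0,0,0]]
    - [-1,[0,0,-0.5],[0,0,0]]
    - [-1,[0,0,-0.5],[0,0,0]]
    - [-1,[0,0,-0.4],[0,0,0]]
    - [-1,[0,0,-0.25],[0,0,0]]
    - [-1,[0,0,-0.15],[0,0,0]]
    - [-1,[0,0,0],[0,0,0]]
  grip_force: 20

```text
time: 17.98
position: [0.4956, -0.0651, 0.0104]
ee_rot: [-2.371, -2.06, 0.002]
wrist_force: [-0.5, 0.5, 0.1]
finger_gap: 0.0005
grip_force: 0.0
```

carry_out:
  motion:
    - [-1,[0.01,0.07,0],[0,0,0]]
    - [-1,[0.01,0.07,0],[0,0,0]]
    - [-1,[0.01,0.07,0],[0,0,0]]
    - [-1,[0.01,0.07,0],[0,0,0]]
    - [-1,[0.01,0.07,0],[0,0,0]]
    - [-1,[0,0,0],[0,0,0]]
    - [-1,[0,0,0],[0,0,0]]
    - [-1,[0,0,0],[0,0,0]]

```text
time: 18.65
position: [0.4985, -0.0523, 0.0118]
ee_rot: [2.37, 2.058, 0.0]
wrist_force: [-1.1, -5.9, 3.7]
finger_gap: 0.0006
grip_force: 2.6
```

carry_out:
  motion:
    - [-1,[0.006,0.04,0],[0,0,0]]
    - [-1,[0.006,0.04,0],[0,0,0]]
    - [-1,[0.006,0.04,0],[0,0,0]]
    - [-1,[0.006,0.04,0],[0,0,0]]
    - [-1,[0.006,0.04,0],[0,0,0]]
    - [-1,[0.005,0.04,0],[0,0,0]]
    - [-1,[0,0,0],[0,0,0]]
    - [-1,[0,0,0],[0,0,0]]

```text
time: 19.32
position: [0.4997, -0.0442, 0.0118]
ee_rot: [2.37, 2.056, -0.001]
wrist_force: [-1.4, -9.5, 3.8]
finger_gap: 0.0006
grip_force: 4.4
```

```bash
python3 c2.py w11 | egrep -v 'plate|endb'
```

```text
[ 0.49966763 -0.04421898  0.01182421] ang -0.14189925993408492 [-1.74216555 -7.86333068  2.95283331] 19.3667
stone 26202 hx [-0.0268  0.0013  0.0293] hy [-0.0312 -0.0095  0.0106] z 0.0474
carr 26242 hx [-0.048   0.0109  0.051 ] hy [-0.0876 -0.0543 -0.0326] z 0.0361
carr sides 8282 hx [-0.0494  0.0375  0.0518] hy [-0.086  -0.0598 -0.0446] z 0.0359
stop 0
lever 7925 hx [-0.0816 -0.0538  0.0114] hy [-0.089  -0.0738 -0.0638] z 0.059
[ 0.45166361 -0.01322518  0.05897552] ((-34.56665802001953, -75.49028778076172), (25.26459312438965, 98.50127410888672), 86.086181640625)
```

carry_out:
  motion:
    - [-1,[0.004,0.03,0],[0,0,0]]
    - [-1,[0.004,0.03,0],[0,0,0]]
    - [-1,[0.004,0.03,0],[0,0,0]]
    - [-1,[0.004,0.03,0],[0,0,0]]
    - [-1,[0,0,0],[0,0,0]]
    - [-1,[0,0,0],[0,0,0]]
    - [-1,[0,0,0],[0,0,0]]
    - [-1,[0,0,0],[0,0,0]]

```text
time: 20.03
position: [0.5, -0.0414, 0.0119]
ee_rot: [2.371, 2.053, -0.004]
wrist_force: [-2.0, -12.9, 3.6]
finger_gap: 0.0003
grip_force: 6.8
```

carry_out:
  motion:
    - [-1,[0.003,0.02,0],[0,0,0]]
    - [-1,[0,0,0],[0,0,0]]
    - [-1,[0.003,0.02,0],[0,0,0]]
    - [-1,[0,0,0],[0,0,0]]
    - [-1,[0,0,0],[0,0,0]]
    - [-1,[0,0,0],[0,0,0]]
    - [-1,[0,0,0],[0,0,0]]
    - [-1,[0,0,0],[0,0,0]]

```text
time: 20.7
position: [0.5, -0.0414, 0.0119]
ee_rot: [2.371, 2.05, -0.005]
wrist_force: [-2.2, -16.5, 2.6]
finger_gap: 0.0006
grip_force: 8.7
```

carry_out:
  motion:
    - [-1,[0.005,0.04,0],[0,0,0]]
    - [-1,[0.005,0.04,0],[0,0,0]]
    - [-1,[0,0,0],[0,0,0]]
    - [-1,[0,0,0],[0,0,0]]
    - [-1,[0,0,0],[0,0,0]]
    - [-1,[0,0,0],[0,0,0]]
    - [-1,[0,0,0],[0,0,0]]
    - [-1,[0,0,0],[0,0,0]]

```text
time: 21.37
position: [0.5001, -0.0412, 0.0119]
ee_rot: [2.371, 2.046, -0.009]
wrist_force: [-3.7, -24.6, 1.4]
finger_gap: 0.0005
grip_force: 12.4
```

Run:
```python
from h import *
o=arm.get_obs();print(o['position'],o['wrist_force'])
c=cap('scene','s6');p=cap('top','t6')
o=(.5118,.0537);y=-.1416
for n in('t6','s6'):
    c=load(n);P=cloud(c);z=P[...,2];d=P[...,:2]-np.array(o);hx=d[...,0]*np.cos(y)+d[...,1]*np.sin(y);hy=-d[...,0]*np.sin(y)+d[...,1]*np.cos(y)
    for a,b,l,h,nm in((.043,.054,-.05,.16,'stone'),(.033,.0415,.13,.19,'stop'),(.033,.0415,-.13,-.03,'carr')):
        m=(z>a)&(z<b)&(abs(hx)<.05)&(hy>l)&(hy<h); print(n,nm,m.sum(),np.percentile(hy[m],[1,50,99]).round(4) if m.sum()>5 else '')
```

```text
[ 0.50007617 -0.04117557  0.01194476] [ -3.68249213 -24.61036946   1.35964787]
t6 stone 834 [0.0017 0.08   0.1529]
t6 stop 178 [0.1329 0.1651 0.1763]
t6 carr 0 
s6 stone 349 [-0.0412  0.1082  0.1543]
s6 stop 55 [0.1329 0.1572 0.1772]
s6 carr 231 [-0.1076 -0.0779 -0.0308]
```

The jaw is tight: 24 N with no motion. Retreat, rise, and go round to the lever's +y side.

carry_out:
  motion:
    - [-1,[-0.035,-0.25,0],[0,0,0]]
    - [-1,[-0.035,-0.25,0],[0,0,0]]
    - [-1,[0,0,0.1],[0,0,0]]
    - [-1,[0,0,0.4],[0,0,0]]
    - [-1,[0,0,0.5],[0,0,0]]
    - [-1,[0,0,0.5],[0,0,0]]
    - [-1,[0,0,0.5],[0,0,0]]
    - [-1,[0,0,0],[0,0,0]]

```text
time: 22.13
position: [0.5003, -0.0508, 0.0942]
ee_rot: [2.368, 2.061, 0.008]
wrist_force: [0.4, -0.7, -0.5]
finger_gap: 0.0004
grip_force: 0.0
```

carry_out:
  motion:
    - [-1,[-0.3,0.42,0],[0,0,0]]
    - [-1,[-0.35,0.5,0],[0,0,0]]
    - [-1,[-0.35,0.5,0],[0,0,0]]
    - [-1,[-0.3,0.42,0],[0,0,0]]
    - [-1,[0,0,0],[0,0,0]]
    - [-1,[0,0,0],[0,0,0]]
    - [-1,[0,0,0],[0,0,0]]
    - [-1,[0,0,0],[0,0,0]]

```text
time: 22.8
position: [0.4466, 0.0212, 0.0912]
ee_rot: [2.371, 2.059, 0.001]
wrist_force: [-0.3, 0.5, 0.1]
finger_gap: 0.0006
grip_force: 0.0
```

```bash
python3 c2.py w12; python3 -c "
from h import *
o=arm.get_obs();print(o['ee_rot'],o['q'])"
```

```text
[0.44660056 0.02107391 0.09116916] ang -0.1409165124447036 [ 0.28512803 -0.02803271  0.01296718] 22.85
stone 27147 hx [-0.0277  0.0001  0.0289] hy [-0.0266  0.036   0.0896] z 0.0474
carr 9153 hx [-0.0482  0.0093  0.0505] hy [-0.083  -0.0508 -0.0229] z 0.036
carr sides 3006 hx [-0.0495  0.0371  0.0512] hy [-0.0826 -0.056  -0.0416] z 0.0358
endblk 41 hx [0.0496 0.051  0.0526] hy [-0.1721 -0.1653 -0.1601] z 0.0258
plate behind 507 hx [-0.029   0.0016  0.0296] hy [-0.0996 -0.0964 -0.094 ] z 0.0134
stop 0
lever 711 hx [-0.0836 -0.0433 -0.0348] hy [-0.0765 -0.0677 -0.0605] z 0.0584
[ 0.44677995 -0.00550475  0.05809378] ((-59.26445388793945, -70.28408813476562), (49.761356353759766, 17.260379791259766), 6.97929573059082)
[2.37178989e+00 2.05908083e+00 5.49017893e-04] [-0.93587353  0.40313789  0.92364475  2.23319316 -0.49488734  0.71859988
  0.19187977]
```

carry_out:
  motion:
    - [-1,[0,0,-0.4],[0,0,0]]
    - [-1,[0,0,-0.4],[0,0,0]]
    - [-1,[0,0,-0.4],[0,0,0]]
    - [-1,[0,0,-0.28],[0,0,0]]
    - [-1,[0,0,0],[0,0,0]]
    - [-1,[0,0,0],[0,0,0]]
    - [-1,[0,0,0],[0,0,0]]
    - [-1,[0,0,0],[0,0,0]]

```text
time: 23.52
position: [0.4466, 0.0216, 0.0325]
ee_rot: [2.371, 2.06, 0.002]
wrist_force: [0.1, 0.1, 0.3]
finger_gap: 0.0005
grip_force: 0.0
```

```bash
cat > arc.py <<'E'
from h import *
import sys
o=(.5118,.0537);y=-.1416;pin=np.array([.0008,-.062]);n=int(sys.argv[1])
O=arm.get_obs();p=np.array(O['position']);print(p,O['wrist_force'])
d=p[:2]-o;h=np.array([d[0]*np.cos(y)+d[1]*np.sin(y),-d[0]*np.sin(y)+d[1]*np.cos(y)]);print('finger h',h.round(4))
prev=p
for t in np.linspace(.15,1.571,n):
    u=np.array([-np.cos(t),-np.sin(t)]);m=np.array([-np.sin(t),np.cos(t)]);D=.009+.010*np.cos(t)+.0135*np.sin(t)
    q=pin+.061*u+D*m;w=H(o,y,[[*q,p[2]]])[0];print(round(t,2),q.round(4),w[:2].round(4),'rows',((w-prev)/.04)[:2].round(3).tolist());prev=w
E
python3 arc.py 13
```

```text
[0.44662261 0.02156914 0.0325257 ] [0.1215034  0.05425255 0.26331388]
finger h [-0.06  -0.041]
0.15 [-0.0626 -0.0504] [0.4427 0.0126] rows [-0.099, -0.224]
0.27 [-0.0639 -0.0568] [0.4405 0.0065] rows [-0.054, -0.152]
0.39 [-0.0645 -0.0634] [4.39e-01 1.00e-04] rows [-0.038, -0.162]
0.51 [-0.0643 -0.0703] [ 0.4382 -0.0068] rows [-0.02, -0.171]
0.62 [-0.0633 -0.0773] [ 0.4382 -0.0139] rows [0.0, -0.178]
0.74 [-0.0614 -0.0844] [ 0.4391 -0.0212] rows [0.023, -0.183]
0.86 [-0.0585 -0.0915] [ 0.441  -0.0286] rows [0.047, -0.184]
0.98 [-0.0546 -0.0982] [ 0.4439 -0.0358] rows [0.072, -0.182]
1.1 [-0.0498 -0.1046] [ 0.4478 -0.0429] rows [0.098, -0.175]
1.22 [-0.044  -0.1105] [ 0.4527 -0.0494] rows [0.123, -0.165]
1.33 [-0.0373 -0.1156] [ 0.4586 -0.0554] rows [0.147, -0.15]
1.45 [-0.0298 -0.1198] [ 0.4654 -0.0607] rows [0.17, -0.131]
1.57 [-0.0217 -0.123 ] [ 0.473 -0.065] rows [0.19, -0.108]
```

carry_out:
  motion:
    - [-1,[-0.1,-0.22,0],[0,0,0]]
    - [-1,[-0.055,-0.15,0],[0,0,0]]
    - [-1,[-0.04,-0.16,0],[0,0,0]]
    - [-1,[-0.02,-0.17,0],[0,0,0]]
    - [-1,[0,-0.18,0],[0,0,0]]
    - [-1,[0.02,-0.18,0],[0,0,0]]
    - [-1,[0,0,0],[0,0,0]]
    - [-1,[0,0,0],[0,0,0]]

```text
time: 24.18
position: [0.4379, -0.0216, 0.0318]
ee_rot: [2.373, 2.059, -0.001]
wrist_force: [-0.9, -0.3, 0.4]
finger_gap: 0.0004
grip_force: 0.0
```

```bash
python3 arc.py 2; python3 c2.py w13 | egrep 'carr|lever|\[\[|\(\('
```

```text
[ 0.43790589 -0.02160581  0.03181583] [-0.85831142 -0.32376774  0.35864894]
finger h [-0.0625 -0.085 ]
0.15 [-0.0626 -0.0504] [0.4427 0.0126] rows [0.119, 0.855]
1.57 [-0.0217 -0.123 ] [ 0.473 -0.065] rows [0.758, -1.94]
carr 20995 hx [-0.0495 -0.0055  0.0503] hy [-0.0842 -0.0542 -0.018 ] z 0.036
carr sides 7689 hx [-0.0501 -0.0337  0.0512] hy [-0.0843 -0.0623 -0.0429] z 0.0358
lever 1071 hx [-0.0703 -0.0535 -0.0264] hy [-0.1059 -0.0758 -0.0735] z 0.0583
[ 0.45231824 -0.01895755  0.05905695] ((-50.94656753540039, -83.2522964477539), (41.19287109375, 34.9797477722168), 26.10332679748535)
```

The lever is following freely. Continue the arc to shut.

carry_out:
  motion:
    - [-1,[0.07,-0.18,0],[0,0,0]]
    - [-1,[0.07,-0.18,0],[0,0,0]]
    - [-1,[0.1,-0.175,0],[0,0,0]]
    - [-1,[0.12,-0.165,0],[0,0,0]]
    - [-1,[0.15,-0.15,0],[0,0,0]]
    - [-1,[0.17,-0.13,0],[0,0,0]]
    - [-1,[0,0,0],[0,0,0]]
    - [-1,[0,0,0],[0,0,0]]

```text
time: 24.9
position: [0.466, -0.0608, 0.0319]
ee_rot: [2.371, 2.059, -0.0]
wrist_force: [0.3, 0.1, 0.4]
finger_gap: 0.0004
grip_force: 0.0
```

```bash
python3 arc.py 2; python3 c2.py w14 | egrep 'carr|lever|stone|\(\('
```

```text
[ 0.46604641 -0.06082405  0.0319057 ] [0.25594845 0.07794803 0.35765119]
finger h [-0.0291 -0.1198]
0.15 [-0.0626 -0.0504] [0.4427 0.0126] rows [-0.584, 1.836]
1.57 [-0.0217 -0.123 ] [ 0.473 -0.065] rows [0.758, -1.94]
stone 11968 hx [-0.0271  0.0008  0.0291] hy [-0.0289 -0.0167 -0.0046] z 0.0474
carr 26128 hx [-0.0492 -0.0041  0.0504] hy [-0.086  -0.0575 -0.029 ] z 0.036
carr sides 9071 hx [-0.05    0.0331  0.0513] hy [-0.0861 -0.0642 -0.0443] z 0.0359
lever 2981 hx [-0.0364 -0.0084  0.0022] hy [-0.123  -0.1099 -0.1012] z 0.0588
[ 0.48570399 -0.05496319  0.05889015] ((-17.14328384399414, -111.94625091552734), (23.933738708496094, 40.6610107421875), 87.66902160644531)
```

carry_out:
  motion:
    - [-1,[0.19,-0.11,0],[0,0,0]]
    - [-1,[0.1,-0.015,0],[0,0,0]]
    - [-1,[0.05,-0.007,0],[0,0,0]]
    - [-1,[0.05,-0.007,0],[0,0,0]]
    - [-1,[0.05,-0.007,0],[0,0,0]]
    - [-1,[0,0,0],[0,0,0]]
    - [-1,[0,0,0],[0,0,0]]
    - [-1,[0,0,0],[0,0,0]]

```text
time: 25.62
position: [0.477, -0.0652, 0.031]
ee_rot: [-2.365, -2.054, 0.009]
wrist_force: [-15.9, 1.4, 13.3]
finger_gap: 0.0004
grip_force: 7.9
```

```bash
python3 arc.py 2; python3 c2.py w15 | egrep 'carr|lever|stone|\(\('
```

```text
[ 0.4769615  -0.06517012  0.03095189] [-15.89845979   1.37740061  13.33647449]
finger h [-0.0177 -0.1226]
0.15 [-0.0626 -0.0504] [0.4427 0.0126] rows [-0.857, 1.944]
1.57 [-0.0217 -0.123 ] [ 0.473 -0.065] rows [0.758, -1.94]
stone 10734 hx [-0.027   0.001   0.0291] hy [-0.0289 -0.0185 -0.0079] z 0.0474
carr 26943 hx [-0.049  -0.0019  0.0505] hy [-0.0863 -0.0579 -0.0289] z 0.036
carr sides 9274 hx [-0.0498  0.0336  0.0514] hy [-0.0863 -0.0646 -0.0448] z 0.0359
lever 3067 hx [-0.0245 -0.0004  0.0093] hy [-0.1251 -0.1118 -0.1021] z 0.059
[ 0.49400313 -0.05734248  0.05900157] ((-7.852264404296875, -114.22637176513672), (35.30046081542969, 25.373659133911133), 0.29875582456588745)
```

carry_out:
  motion:
    - [-1,[-0.25,0.035,0],[0,0,0]]
    - [-1,[-0.25,0.035,0],[0,0,0]]
    - [-1,[0,0,0.3],[0,0,0]]
    - [-1,[0,0,0.6],[0,0,0]]
    - [-1,[0,0,0.7],[0,0,0]]
    - [-1,[0,0,0.7],[0,0,0]]
    - [-1,[0,0,0.7],[0,0,0]]
    - [-1,[0,0,0.3],[0,0,0]]

```text
time: 26.33
position: [0.4647, -0.0633, 0.1667]
ee_rot: [2.37, 2.059, 0.007]
wrist_force: [0.3, 0.5, 0.8]
finger_gap: 0.0006
grip_force: 0.0
```

carry_out:
  motion:
    - [-1,[0,0.4,0],[0,0,0]]
    - [-1,[0,0.5,0],[0,0,0]]
    - [-1,[0,0.5,0],[0,0,0]]
    - [-1,[0,0.4,0],[0,0,0]]
    - [-1,[0,0,0],[0,0,0]]
    - [-1,[0,0,0],[0,0,0]]
    - [-1,[0,0,0],[0,0,0]]
    - [-1,[0,0,0],[0,0,0]]

```text
time: 27.0
position: [0.4629, 0.008, 0.1639]
ee_rot: [2.373, 2.059, 0.0]
wrist_force: [0.5, -0.2, -0.8]
finger_gap: 0.0003
grip_force: 0.0
```

```bash
python3 c2.py w16
python3 - <<'E'
import cv2
from h import *
s=cap('scene','s16')
a=cv2.imread('pics/w16.png');b=cv2.resize(s['pixels'][170:310,235:395,::-1],None,fx=2.5,fy=2.5,interpolation=cv2.INTER_CUBIC)
a=cv2.resize(a,(400,300));b=cv2.resize(b,(400,300));cv2.imwrite('pics/fin.png',cv2.resize(np.hstack([a,b]),(800,300)))
E
```

```text
[0.46292208 0.00802616 0.16394698] ang -0.14174107013802373 [ 0.64030014  1.23490416 -0.16745956] 27.05
stone 17196 hx [-0.0275  0.0006  0.0291] hy [-0.0268  0.0394  0.0976] z 0.0474
carr 7221 hx [-0.0494 -0.0027  0.0509] hy [-0.0857 -0.0583 -0.0306] z 0.0359
carr sides 2630 hx [-0.0501  0.0336  0.0517] hy [-0.0858 -0.0642 -0.0442] z 0.0358
endblk 55 hx [-0.0413 -0.0404 -0.0404] hy [-0.1748 -0.1617 -0.1502] z 0.0248
plate behind 2204 hx [-0.0283 -0.0044  0.0297] hy [-0.1459 -0.1141 -0.0941] z 0.0134
stop 0
lever 643 hx [-0.0073  0.0004  0.0091] hy [-0.1231 -0.1121 -0.1017] z 0.0587
[ 0.4965155  -0.05749457  0.05850019] ((0.7892532348632812, -112.4571533203125), (17.11748504638672, 22.93692398071289), 1.0890618562698364)
```

View pics/fin.png

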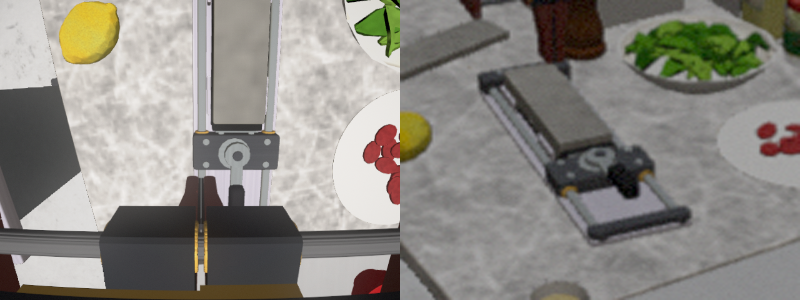

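The combined check shows the lever lying along −y at (237,190) and the pad against the stone at (237,128). The stone lies flat up to the stop, the carriage has not slipped back, and the robot is clear. Handing in.

```bash
python3 -c "
from h import *
print(arm.job_done())"
```

```text
the job is handed in; nothing more can be done
None
```

The coarse stone is flat in the holder's pocket, held between the jaw's pad and the end stop. The cam lever is swung fully shut, and the job is handed in at about 27 s; the first grasp closed above the stone without touching it, and the thin stone and everything else were left where they were.

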